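# Index the bond-tester slide and hover the window clamp over the lead-frame strip

## Robot

A 7-joint arm with a two-finger parallel gripper is mounted at the origin on the work surface. World frame = base frame: x ahead of the robot, y to its left, z up, the work surface at z = 0. Lengths are in m, angles in rad, forces in N, time in s.
With the tool pointing down it reaches from about 0.4 to 0.85 m from the base axis. Payload 4.4 kg.
Tool frame: the origin (TCP) lies on the centre line of the jaws, within the pads' length; the fingertips stand manip.finger_overhang ahead of it and the grasp point (between the pads) lies 8 mm behind it (manip.finger_overhang is the distance from the TCP to the fingertips, in m); z points along the fingers, y is the line along which they close (so a half turn about z gives the same grasp; the last joint's range is limited). The gripper opens to 94 mm and grips with 3 to 60 N. Pads are 16 mm wide; open, the fingers measure 119 mm over their backs; the gripper's body (75 mm by 177 mm) begins 78 mm behind the grasp point.
Start: joints at [1.238, 0.628, 0.038, 1.517, -0.027, 0.996, -0.02], TCP at [0.171, -0.627, 0.216] pointing down, gripper open.
Joint ranges: [-3.06, 3.06], [-0.37, 2.12], [-1.25, 1.32], [0.18, 2.47], [-1.1, 4.24], [0.23, 1.98], [-2.94, 2.94]. Speed limits (rad/s): [2.57, 2.57, 3.14, 3.14, 3.14, 3.14, 3.14].

## Interface

Orientations are given as a unit quaternion [x, y, z, w].
In Python, from rig import telemetry, optics, job, manip gives the robot as it stands.
- The arm moves only by the tool arm_command, never from a script. Its argument "plan" is a list of rows, each an object of numbers: "tx", "ty", "tz": the shift along the tool's x, y, z in mm; "turn": the turn about the tool's z in degrees; "hand": the opening, from 0 (shut) to 1 (fully open). In form: [{"tx": .., "ty": .., "tz": .., "turn": .., "hand": ..}, ...]. A call has exactly 5 rows; each row is the pose to reach, as a shift and turn from the pose commanded when the call began, along the tool's axes at that moment; what a row does not reach only later rows make up. A row lasts 1/10 s, in which the tool goes at most 50 mm and 8.59 degrees, less where a joint would pass 70% of its speed; a pose out of reach is approached as far as the arm can. A call with a gripper value outside its range is refused whole. The fingers move at their own pace and stop on an object; the grip force is fixed at half the most. Time passes only in rows, so rows that repeat a pose let the fingers close, or fill a call up. It gives the time, the measured TCP pose, the force, the opening and the grip force at its end, in the units of the state.
- telemetry.get_state(): the state, without advancing time (a new reading comes with each control period).
- optics.read_camera(name): name is "scene" or "side" or "wrist"; returns the picture (400x640x3 uint8, red, green, blue); there is no depth.
- optics.camera_model(name): a dict with "vertical_fov" (degrees; the focal length in pixels is half the picture's height over the tangent of half this angle, whatever the lens; pixels are square), "cx", "cy" (the principal point, pixels), "R" (3x3) and "t" (3): a world point X has camera coordinates R X + t; the wrist camera has in their place "mount" (4x4, takes a point from camera to tool coordinates, whose origin is the TCP and whose axes are the flange's). Camera axes: x right, y down, z forward; pixel columns grow to the right and rows downward; lengths in m; the calibration is good to about 2 mm. A picture is of the moment at which its call begins: read the wrist's pose just before it. camera_model takes no time and is no camera call.
- job.finish_job(): hands the job in; it is judged then, once.
The state is a dict: "t": time; "joint_pos": joint angles; "joint_velocities": joint speeds; "joint_efforts": joint torques, N m; "position": TCP position; "eef_rot": TCP orientation; "ft_force": force on the tool from outside, world axes, zero at the start; "ft_torque": the same for the moment, N m; "grip_width": finger opening in m; "grasp_force": force on a finger pad.
Only numpy, scipy, OpenCV 4.12 (cv2) and the standard library are available. Lean on these libraries where they do the work, as an engineer would, in place of code of your own. Each camera call takes 0.05 s, during which the arm holds its last target. There are 200 camera calls.

## Task

First push the loading slide (the one with the red push tab) away from the amber guard screen, until the spring detent clicks and it sits fully home. Then lift the blue window clamp with the black handle off its rest, carry it over the top of the guard with neither clamp nor robot bumping the guard, and finish while still holding the clamp level, centred and square over the copper strip with its long sides along the strip's long sides (either way round), hovering about 8 mm above the strip so the windows can be checked; the clamp must never touch the slide or strip, and the other things on the bench stay where they are.

Things in the scene. Friction and masses are not known exactly. Their poses are not given: they have to be found in the camera images.
- fixture: Fixed loading fixture: dark steel base 130 x 300 x 20 mm with two steel rails (top 28 mm) and an end stop; highest fixed part 46 mm (brass plunger housing on the local +x side). Origin: centre of the underside, on the bench. Local +y is the direction in which the slide is pushed; the slide runs along the centre line (local x = 0).
- carriage (a joint): Position (m) of the aluminium slide block (94 x 116 mm, top 55 mm above the bench) along the fixture's local +y. 0 = fully back; 0.090 = hard stop. Starts at 0 to 0.03. About 1.5 N friction; from about 0.077 a spring plunger resists with about 6 N more, and past about 0.084 it snaps the slide on to 0.088-0.090 and holds it home.
- strip (a point): Centre of the upper face of the copper lead-frame strip (60 mm along x, 90 mm along y, small black dies) on the slide; moves with the slide. 56 mm above the bench. Axes as the fixture's: x across the strip, y along its long side, z up.
- tab (a point): Middle of the top edge of the pushing (-y) face of the red tab at the back end of the slide; moves with it, axes as the fixture's. The tab is an upright plate 40 mm wide (x), 8 mm thick (y), top 86 mm above the bench, standing 30 mm above the strip; 13 mm gap from tab to strip. Push the face towards +y; behind it only the 28 mm high base and rails lie below.
- guard: Fixed upright screen between rest and fixture: amber panel in a black frame, 260 mm long (local x), 12 mm thick (local y; feet 50 mm), top edge 120 mm above the bench. Origin: centre of its foot, on the bench.
- rest: Fixed white block with black rubber top, 110 x 140 mm, 30 mm high, on which the clamp lies. Origin: centre of the underside.
- clamp: Loose blue window clamp, 0.13 to 0.25 kg: plate 70 (x) x 100 (y) x 5 mm with two windows, one each side of the middle along y. Origin: centre of the plate's underside; z up. On its middle stands a black handle block 45 (x) x 18 mm (y), top 47 mm above the origin (yellow patch on top): grip it across the 18 mm, fingertips above the plate. Looks the same after half a turn.
- vial: Bystander: amber bottle, 40 mm across, 85 mm tall, standing. Origin: centre of its underside.
- chip_tray: Bystander: black chip tray 90 x 90 x 14 mm with nine cells. Origin: centre of its underside.
- screwdriver: Bystander: yellow screwdriver 160 mm long, lying along its x. Origin: on its underside.
- jar: Bystander: white jar with a blue cap, 52 mm across, 60 mm tall. Origin: centre of its underside.
Things that resemble listed ones, but are neither listed nor needed, are in the scene too. Several things have the shape of the clamp; the one meant has the colours described above.

How it is judged:
On the way, in this order (a step that is already met when the one before it is completed fails the run):
1. the slide is pushed past its spring detent and sits home (value of joint carriage above 0.086 m), for 0.2 s.
2. the clamp is carried over the top of the guard (y of clamp in the frame of guard between -0.05 and 0.05 m and height (world z) of clamp above 0.12 m), for 0.05 s.
At the end, for the whole second after the job is handed in: The slide is home in its detent (joint above 0.086 m); the clamp is held in the fingers (over 2 N), still (under 20 mm/s), touching neither fixture nor guard, its underside 3 to 14 mm above the strip, centred within 6 mm, square within 0.12 rad (either way round), level within 0.08 rad (value of joint carriage above 0.086 m and z of clamp in the frame of strip between 0.003 and 0.014 m and horizontal distance between clamp and strip below 0.006 m and angle between the y axis of clamp and the y axis of strip, either way round below 0.12 rad and angle between clamp's own z axis and vertical below 0.08 rad and contact force between the fingers and clamp above 2 N and contact force between clamp and fixture below 0.1 N and contact force between clamp and guard below 0.1 N and linear speed of clamp below 0.02 m/s); the arm keeps its last pose, push and grip.
It fails at once if the clamp touches the slide, strip or fixture (over 0.5 N) (contact force between clamp and fixture above 0.5 N).
It fails at once if the guard is bumped by the clamp or the robot (over 2 N) (contact force between any of clamp, the fingers, the arm and guard above 2 N).
It fails at once if a bystander is moved more than 20 mm (distance of any of vial, chip_tray, screwdriver, jar from where it was at the start of the episode above 0.02 m).
It also fails if it takes over 59 s, if anything falls off the work surface, if the arm or the gripper's body presses on something with over 40 N, if the wrist force passes 120 N, or if a joint passes its speed limit or range.

## Working session

There is one attempt and no reset: what is moved stays moved. The work goes in short steps, Python scripts to look and compute and a tool call to move; the robot and the scene stay as the last step left them, time stands still between calls to the robot, and variables do not carry over. Pictures are saved under pics/ and viewed, at most 11 in all, crops included, and the job is handed in when it is done.

Besides the shell and the picture viewer there is one more tool, called after "Call:" by a JSON object that holds its "name" and its "arguments", one argument or row to a line. arm_command: Moves the arm, as the interface text tells. Its arguments: {"type":"object","properties":{"plan":{"type":"array"}},"required":["plan"]}

```bash
ls; mkdir -p pics; python3 - <<'E'
from rig import telemetry, optics, job, manip
import cv2,numpy as np
s=telemetry.get_state();print(s)
print(manip.finger_overhang)
for n in("scene","side","wrist"):
    cv2.imwrite(f"pics/{n}0.png",optics.read_camera(n)[...,::-1]); print(n,optics.camera_model(n))
E
```

```text
pics
{'t': 0.0, 'joint_pos': array([ 1.23821382,  0.62934614,  0.03846314,  1.51834223, -0.02698115,
        0.99626013, -0.02002116]), 'joint_velocities': array([-0.00120928, -0.00051685, -0.00038089,  0.0006961 , -0.00114656,
        0.00013039, -0.00140092]), 'joint_efforts': array([ 1.33069029e-04, -5.49706757e+01,  1.14367984e+00, -1.86623454e+01,
       -5.22299716e-02,  2.37096328e-02,  1.42851641e-04]), 'position': array([ 0.17120505, -0.62640033,  0.21556271]), 'eef_rot': array([ 9.91117978e-01,  1.32982366e-01, -1.47772968e-04, -9.06689680e-04]), 'ft_force': array([-0.12444125,  0.61343122,  0.34984696]), 'ft_torque': array([0.02640887, 0.04685384, 0.01630484]), 'grasp_force': 0.0, 'grip_width': 0.09436520022887342}
0.011
scene {'vertical_fov': 54.32889868926665, 'cx': 322.17713660383146, 'cy': 195.60937612711288, 'R': array([[ 0.86065826,  0.50879613, -0.01984594],
       [ 0.3341383 , -0.59376574, -0.7319794 ],
       [-0.38421213,  0.62335283, -0.68103766]]), 't': array([-0.39016446, -0.20086054,  1.31022731])}
side {'vertical_fov': 54.35627656607132, 'cx': 322.59098444531116, 'cy': 201.35769741819004, 'R': array([[ 0.99958762, -0.02697183,  0.00985431],
       [-0.01488081, -0.78003898, -0.62555396],
       [ 0.02455908,  0.62514936, -0.78011867]]), 't': array([-0.52958382, -0.05634245,  1.14918935])}
wrist {'vertical_fov': 70.03162180726342, 'cx': 316.9746156762078, 'cy': 196.01631536312894, 'mount': array([[ 6.02189366e-04, -9.64710539e-01, -2.63312008e-01,
         7.74257974e-02],
       [ 9.99999459e-01,  3.57731942e-04,  9.76337040e-04,
         4.85998549e-04],
       [-8.47687516e-04, -2.63312454e-01,  9.64710233e-01,
        -1.67525277e-01],
       [ 0.00000000e+00,  0.00000000e+00,  0.00000000e+00,
         1.00000000e+00]])}
```

View pics/scene0.png

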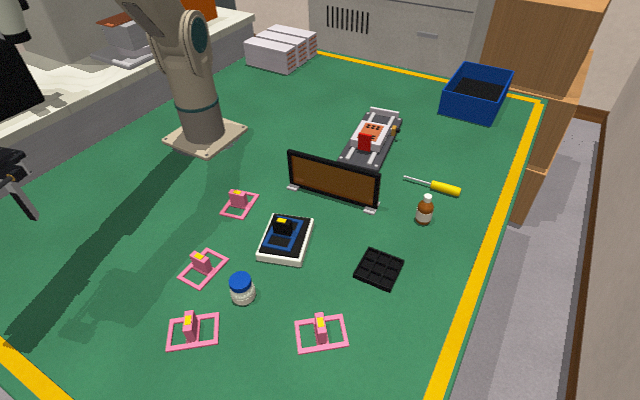

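View pics/side0.png

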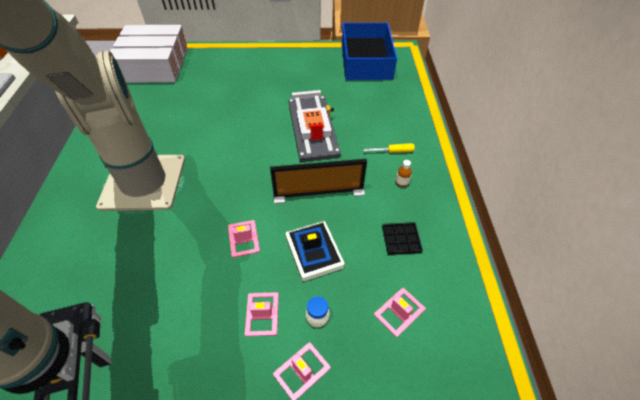

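The blue clamp with a black handle is on the white rest, at scene (284,232) and side (314,245). Pink lookalikes are at scene (240,202), (202,265), (192,328) and (321,330), and I'm excluding them by colour. The fixture with the red tab is at scene (370,138) and the guard at (333,178). Next I'll take close crops of the fixture and clamp.

```bash
python3 - <<'E'
import cv2,numpy as np
def crop(n,x,y,w=100,h=75):
    return cv2.resize(cv2.imread(f"pics/{n}0.png")[y:y+h,x:x+w],(400,300),interpolation=cv2.INTER_CUBIC)
a=np.vstack([np.hstack([crop("scene",322,100),crop("scene",240,200)]),np.hstack([crop("side",270,85),crop("side",265,210)])])
cv2.imwrite("pics/crops1.png",a)
E
```

```text
(no output)
```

View pics/crops1.png

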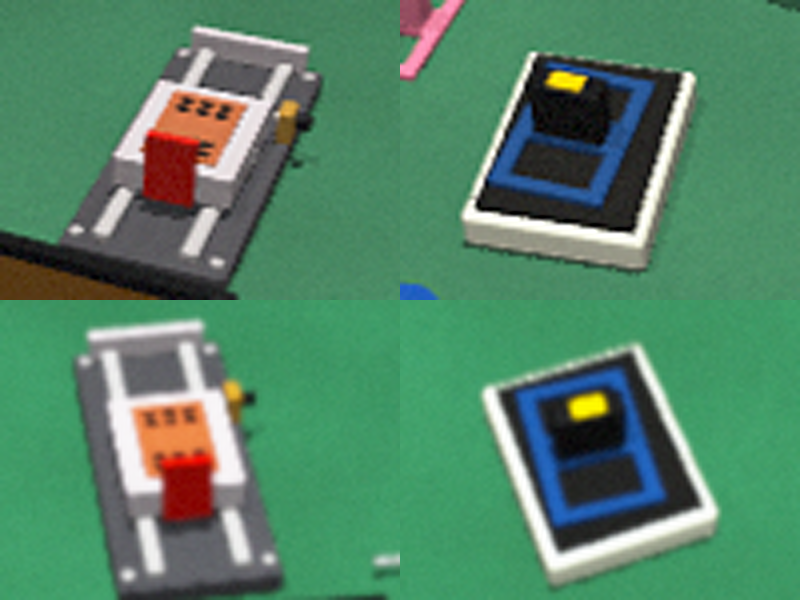

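The crops confirm it: a blue plate with two windows, a black handle and a yellow patch lies on the rest, and the slide with the red tab sits in the fixture. Now I'll fit the poses from both views.

```bash
cat >h.py <<'E'
import numpy as np,cv2
from scipy.optimize import least_squares
from scipy.spatial.transform import Rotation as Ro
from rig import telemetry,optics,job,manip
def proj(n,X,st=None):
    m=optics.camera_model(n); f=200/np.tan(np.radians(m["vertical_fov"])/2)
    X=np.atleast_2d(X).astype(float)
    if n=="wrist":
        T=np.eye(4);T[:3,:3]=Ro.from_quat(st["eef_rot"]).as_matrix();T[:3,3]=st["position"]
        C=np.linalg.inv(T@m["mount"]); c=X@C[:3,:3].T+C[:3,3]
    else: c=X@np.array(m["R"]).T+m["t"]
    return np.c_[m["cx"]+f*c[:,0]/c[:,2],m["cy"]+f*c[:,1]/c[:,2]]
def place(p,L):
    c,s=np.cos(p[2]),np.sin(p[2]); L=np.atleast_2d(L)
    return np.c_[p[0]+c*L[:,0]-s*L[:,1],p[1]+s*L[:,0]+c*L[:,1],L[:,2]]
def fit(obs,model,p0):
    """obs: list (cam,state,key,px,py); model(p)->dict key->world pt"""
    r=lambda p:np.concatenate([proj(c,model(p)[k],s)[0]-(x,y) for c,s,k,x,y in obs])
    q=least_squares(r,p0,loss="soft_l1"); return q.x,r(q.x).reshape(-1,2)
def fixm(p):
    d={}
    for a in(-1,1):
        for b in(-1,1): d["b%d%d"%(a,b)]=place(p,[a*.065,b*.15,.02]); d["s%d%d"%(a,b)]=place(p,[a*.03,p[3]+b*.045,.056])
        d["t%d"%a]=place(p,[a*.02,p[3]-.066,.086])
    return d
def clm(p,z=.03):
    d={"h":place(p,[0,0,z+.047])}
    for a in(-1,1):
        for b in(-1,1): d["c%d%d"%(a,b)]=place(p,[a*.035,b*.05,z+.005])
    return d
def grd(p): return {a:place(p,[a*.13,0,.12]) for a in(-1,1)}
E
cat >f1.py <<'E'
from h import *
def C(n,x0,y0,l): return [(n,None,k,x0+(x+.5)/4-.5,y0+(y+.5)/4-.5) for k,x,y in l]
o=C("scene",322,100,[("t-1",148,133),("t1",199,140),("b1-1",225,285),("b11",322,75),("b-11",180,47),("b-1-1",62,240),("s-11",175,93),("s11",248,103)])
o+=C("side",270,85,[("t-1",163,163),("t1",212,158),("b1-1",282,280),("b-1-1",120,297),("b-11",78,60),("s-11",132,105),("s11",200,102)])
p,r=fit(o,fixm,[.6,.2,0,0]);print("fix",p);print([(a[0],a[2],*b.round(1)) for a,b in zip(o,r)])
o=C("scene",240,200,[("h",167,82),("c11",260,82),("c1-1",203,206),("c-1-1",87,184),("c-11",147,65)])
o+=C("side",265,210,[("h",188,105),("c-11",115,92),("c11",225,68),("c1-1",265,197),("c-1-1",157,227)])
p,r=fit(o,clm,[.6,-.2,0]);print("clamp",p);print([(a[0],a[2],*b.round(1)) for a,b in zip(o,r)])
o=[("scene",None,-1,289,152),("scene",None,1,380,182),("side",None,-1,272,166),("side",None,1,366,160)]
p,r=fit(o,grd,[.6,0,0]);print("guard",p,r.round(1).tolist())
E
python3 f1.py
```

```text
fix [ 0.502426    0.22774194  0.14468255 -0.01489571]
[('scene', 't-1', np.float64(-0.2), np.float64(0.3)), ('scene', 't1', np.float64(0.1), np.float64(1.2)), ('scene', 'b1-1', np.float64(0.0), np.float64(-0.0)), ('scene', 'b11', np.float64(0.7), np.float64(0.2)), ('scene', 'b-11', np.float64(-0.3), np.float64(0.3)), ('scene', 'b-1-1', np.float64(-1.3), np.float64(1.3)), ('scene', 's-11', np.float64(0.7), np.float64(-0.8)), ('scene', 's11', np.float64(0.6), np.float64(0.4)), ('side', 't-1', np.float64(-0.5), np.float64(0.2)), ('side', 't1', np.float64(0.2), np.float64(0.1)), ('side', 'b1-1', np.float64(0.7), np.float64(-0.8)), ('side', 'b-1-1', np.float64(-0.5), np.float64(-0.2)), ('side', 'b-11', np.float64(-1.4), np.float64(-0.7)), ('side', 's-11', np.float64(-0.7), np.float64(0.1)), ('side', 's11', np.float64(0.4), np.float64(-1.0))]
clamp [ 0.49544469 -0.25238318  0.26026079]
[('scene', 'h', np.float64(0.7), np.float64(0.4)), ('scene', 'c11', np.float64(-0.9), np.float64(0.4)), ('scene', 'c1-1', np.float64(0.2), np.float64(0.1)), ('scene', 'c-1-1', np.float64(0.9), np.float64(-0.4)), ('scene', 'c-11', np.float64(0.9), np.float64(-0.4)), ('side', 'h', np.float64(-0.1), np.float64(0.6)), ('side', 'c-11', np.float64(0.0), np.float64(0.4)), ('side', 'c11', np.float64(-1.3), np.float64(0.2)), ('side', 'c1-1', np.float64(0.1), np.float64(0.2)), ('side', 'c-1-1', np.float64(-0.6), np.float64(-0.2))]
guard [ 0.51928693 -0.05392163  0.05111991] [[0.2, -2.3], [0.5, -4.3], [-1.5, 1.2], [2.1, 2.4]]
```

Call:
{"name": "arm_command", "arguments": {
  "plan": [
    {"tx": 32, "ty": -38, "tz": 0, "turn": 0, "hand": 0},
    {"tx": 65, "ty": -76, "tz": 0, "turn": 0, "hand": 0},
    {"tx": 97, "ty": -114, "tz": 0, "turn": 0, "hand": 0},
    {"tx": 130, "ty": -152, "tz": 0, "turn": 0, "hand": 0},
    {"tx": 162, "ty": -190, "tz": 0, "turn": 0, "hand": 0}
  ]
}}

```text
t: 0.65
position: [0.2781, -0.3991, 0.2164]
eef_rot: [0.991, 0.133, 0.0, -0.0]
ft_force: [0.2, -0.9, 0.9]
grip_width: 0.058
grasp_force: 0.0
```

Call:
{"name": "arm_command", "arguments": {
  "plan": [
    {"tx": 32, "ty": -38, "tz": 0, "turn": 0, "hand": 0},
    {"tx": 65, "ty": -76, "tz": 0, "turn": 0, "hand": 0},
    {"tx": 97, "ty": -114, "tz": 0, "turn": 0, "hand": 0},
    {"tx": 130, "ty": -152, "tz": 0, "turn": 0, "hand": 0},
    {"tx": 162, "ty": -190, "tz": 0, "turn": 0, "hand": 0}
  ]
}}

```text
t: 1.15
position: [0.3843, -0.1732, 0.2166]
eef_rot: [0.991, 0.133, 0.0, 0.0]
ft_force: [1.3, -1.4, 0.6]
grip_width: 0.0174
grasp_force: 0.0
```

Call:
{"name": "arm_command", "arguments": {
  "plan": [
    {"tx": 32, "ty": -38, "tz": 0, "turn": 0, "hand": 0},
    {"tx": 65, "ty": -76, "tz": 0, "turn": 0, "hand": 0},
    {"tx": 97, "ty": -114, "tz": 0, "turn": 0, "hand": 0},
    {"tx": 130, "ty": -152, "tz": 0, "turn": 0, "hand": 0},
    {"tx": 162, "ty": -190, "tz": 0, "turn": 0, "hand": 0}
  ]
}}

```text
t: 1.65
position: [0.4905, 0.0528, 0.2165]
eef_rot: [0.991, 0.133, 0.0, 0.0]
ft_force: [0.8, -1.5, 0.5]
grip_width: 0.0
grasp_force: 0.0
```

Call:
{"name": "arm_command", "arguments": {
  "plan": [
    {"tx": 20, "ty": -20, "tz": 0, "turn": 4, "hand": 0},
    {"tx": 40, "ty": -38, "tz": 0, "turn": 7, "hand": 0},
    {"tx": 40, "ty": -38, "tz": 0, "turn": 7, "hand": 0},
    {"tx": 40, "ty": -38, "tz": 0, "turn": 7, "hand": 0},
    {"tx": 40, "ty": -38, "tz": 0, "turn": 7, "hand": 0}
  ]
}}

```text
t: 2.15
position: [0.5177, 0.0967, 0.2163]
eef_rot: [0.997, 0.072, -0.001, 0.0]
ft_force: [-0.6, -0.3, 0.2]
grip_width: 0.0008
grasp_force: 0.0
```

```bash
python3 - <<'E'
from h import *
import json
s=telemetry.get_state();im=optics.read_camera("wrist")[...,::-1];cv2.imwrite("pics/w1.png",im)
json.dump({k:np.array(s[k]).tolist() for k in("position","eef_rot")},open("w1.json","w"));print(s["position"],s["ft_force"])
cv2.imwrite("pics/w1.png",im)
E
```

```text
[0.51774029 0.0967278  0.21627643] [-0.59854281 -0.26206282  0.21587793]
```

View pics/w1.png

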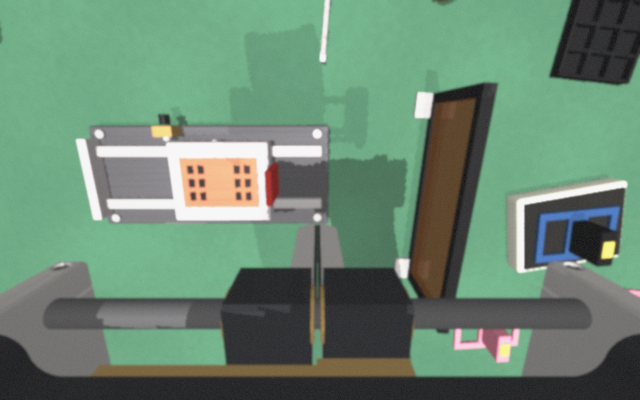

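The wrist view shows the strip corners at (181,158), (258,158), (258,206) and (182,207). The tab face is at about x=267–278, rows 163–207. The guard's top edge runs from (489,85) to (442,331). I'll refit with these points.

```bash
cat >f2.py <<'E'
from h import *
import json
W=json.load(open("w1.json"))
o=[("wrist",W,*a) for a in [("s11",181,158),("s1-1",258,158),("s-1-1",258,206),("s-11",182,208),("b11",91,126),("b1-1",328,126),("b-1-1",328,222)]]
p,r=fit(o,fixm,[.5,.23,.14,0]);print("fix",p,r.round(1).tolist()); 
print("tab",proj("wrist",place(p,[[-.02,p[3]-.066,.086],[.02,p[3]-.066,.086]]),W).round(0).tolist())
o=[("wrist",W,1,489,85),("wrist",W,-1,442,331),("scene",None,-1,289,152),("scene",None,1,380,182),("side",None,-1,272,166),("side",None,1,366,160)]
p,r=fit(o,grd,[.52,-.05,0]);print("guard",p,r.round(1).tolist())
E
python3 f2.py
```

```text
fix [ 0.50178831  0.22973793  0.14583548 -0.02069808] [[-2.7, -0.1], [-1.2, -0.3], [1.6, 1.6], [2.8, -0.3], [-4.5, -0.2], [1.2, -0.6], [0.2, 2.0]]
tab [[273.0, 207.0], [271.0, 171.0]]
guard [ 0.51575995 -0.04931887  0.10102813] [[0.5, -2.3], [-0.2, 3.0], [-1.2, -2.3], [0.9, -7.4], [-2.7, 1.8], [0.2, -0.5]]
```

Call:
{"name": "arm_command", "arguments": {
  "plan": [
    {"tx": 3, "ty": 0, "tz": 45, "turn": 0, "hand": 0},
    {"tx": 3, "ty": 0, "tz": 90, "turn": 0, "hand": 0},
    {"tx": 3, "ty": 0, "tz": 130, "turn": 0, "hand": 0},
    {"tx": 3, "ty": 0, "tz": 145, "turn": 0, "hand": 0},
    {"tx": 3, "ty": 0, "tz": 145, "turn": 0, "hand": 0}
  ]
}}

```text
t: 2.7
position: [0.5193, 0.0969, 0.0694]
eef_rot: [0.997, 0.071, -0.003, 0.001]
ft_force: [-0.9, -0.2, 0.0]
grip_width: 0.0005
grasp_force: 0.0
```

Call:
{"name": "arm_command", "arguments": {
  "plan": [
    {"tx": 0, "ty": -10, "tz": 0, "turn": 0, "hand": 0},
    {"tx": 0, "ty": -20, "tz": 0, "turn": 0, "hand": 0},
    {"tx": 0, "ty": -30, "tz": 0, "turn": 0, "hand": 0},
    {"tx": 0, "ty": -40, "tz": 0, "turn": 0, "hand": 0},
    {"tx": 0, "ty": -50, "tz": 0, "turn": 0, "hand": 0}
  ]
}}

```text
t: 3.2
position: [0.5148, 0.1486, 0.0723]
eef_rot: [0.997, 0.072, 0.001, 0.0]
ft_force: [0.8, -1.9, 2.3]
grip_width: 0.0003
grasp_force: 1.3
```

Call:
{"name": "arm_command", "arguments": {
  "plan": [
    {"tx": 0, "ty": -8, "tz": 0, "turn": 0, "hand": 0},
    {"tx": 0, "ty": -16, "tz": 0, "turn": 0, "hand": 0},
    {"tx": 0, "ty": -24, "tz": 0, "turn": 0, "hand": 0},
    {"tx": 0, "ty": -30, "tz": 0, "turn": 0, "hand": 0},
    {"tx": 0, "ty": -35, "tz": 0, "turn": 0, "hand": 0}
  ]
}}

```text
t: 3.7
position: [0.5091, 0.1833, 0.0714]
eef_rot: [0.997, 0.072, 0.0, -0.0]
ft_force: [2.2, -1.1, 2.0]
grip_width: 0.0003
grasp_force: 1.0
```

Call:
{"name": "arm_command", "arguments": {
  "plan": [
    {"tx": 0, "ty": -2, "tz": 0, "turn": 0, "hand": 0},
    {"tx": 0, "ty": -4, "tz": 0, "turn": 0, "hand": 0},
    {"tx": 0, "ty": -6, "tz": 0, "turn": 0, "hand": 0},
    {"tx": 0, "ty": -8, "tz": 0, "turn": 0, "hand": 0},
    {"tx": 0, "ty": -10, "tz": 0, "turn": 0, "hand": 0}
  ]
}}

```text
t: 4.2
position: [0.5081, 0.1895, 0.0714]
eef_rot: [0.997, 0.071, -0.0, 0.002]
ft_force: [1.6, -6.1, 1.3]
grip_width: 0.0007
grasp_force: 2.7
```

Call:
{"name": "arm_command", "arguments": {
  "plan": [
    {"tx": 0, "ty": -2, "tz": 0, "turn": 0, "hand": 0},
    {"tx": 0, "ty": -4, "tz": 0, "turn": 0, "hand": 0},
    {"tx": 0, "ty": -6, "tz": 0, "turn": 0, "hand": 0},
    {"tx": 0, "ty": -8, "tz": 0, "turn": 0, "hand": 0},
    {"tx": 0, "ty": -8, "tz": 0, "turn": 0, "hand": 0}
  ]
}}

```text
t: 4.7
position: [0.5066, 0.1979, 0.0714]
eef_rot: [0.997, 0.072, -0.0, 0.002]
ft_force: [1.4, -7.4, 2.5]
grip_width: -0.0002
grasp_force: 3.6
```

Call:
{"name": "arm_command", "arguments": {
  "plan": [
    {"tx": 0, "ty": -2, "tz": 0, "turn": 0, "hand": 0},
    {"tx": 0, "ty": -3, "tz": 0, "turn": 0, "hand": 0},
    {"tx": 0, "ty": -4, "tz": 0, "turn": 0, "hand": 0},
    {"tx": 0, "ty": -5, "tz": 0, "turn": 0, "hand": 0},
    {"tx": 0, "ty": -5, "tz": 0, "turn": 0, "hand": 0}
  ]
}}

```text
t: 5.2
position: [0.5065, 0.1979, 0.0714]
eef_rot: [0.998, 0.07, -0.001, 0.004]
ft_force: [2.9, -16.4, 5.5]
grip_width: 0.0007
grasp_force: 8.0
```

The travel stopped at a hard stop with 16 N, after a resistance of about 7 N that matches the detent. I'll back off, rise and look.

Call:
{"name": "arm_command", "arguments": {
  "plan": [
    {"tx": 0, "ty": 15, "tz": 0, "turn": 0, "hand": 0},
    {"tx": 0, "ty": 35, "tz": 0, "turn": 0, "hand": 0},
    {"tx": 0, "ty": 45, "tz": -40, "turn": 0, "hand": 0},
    {"tx": 0, "ty": 45, "tz": -90, "turn": 0, "hand": 0},
    {"tx": 0, "ty": 45, "tz": -140, "turn": 0, "hand": 0}
  ]
}}

```text
t: 5.7
position: [0.5115, 0.1613, 0.2126]
eef_rot: [0.997, 0.072, -0.001, -0.001]
ft_force: [1.1, -0.3, 0.4]
grip_width: 0.0007
grasp_force: 0.0
```

Call:
{"name": "arm_command", "arguments": {
  "plan": [
    {"tx": -40, "ty": -30, "tz": -10, "turn": 0, "hand": 0},
    {"tx": -40, "ty": -40, "tz": -10, "turn": 0, "hand": 0},
    {"tx": -40, "ty": -40, "tz": -10, "turn": 0, "hand": 0},
    {"tx": -40, "ty": -40, "tz": -10, "turn": 0, "hand": 0},
    {"tx": -40, "ty": -40, "tz": -10, "turn": 0, "hand": 0}
  ]
}}

```text
t: 6.2
position: [0.4674, 0.1938, 0.2206]
eef_rot: [0.997, 0.072, -0.001, 0.0]
ft_force: [0.7, 0.0, -0.2]
grip_width: 0.0006
grasp_force: 0.0
```

```bash
cat >snap.py <<'E'
from h import *
import json,sys
n=sys.argv[1]
s=telemetry.get_state();im=optics.read_camera("wrist")[...,::-1]
json.dump({k:np.array(s[k]).tolist() for k in("position","eef_rot")},open(n+".json","w"));print(s["position"],s["eef_rot"],s["joint_pos"].round(2))
cv2.imwrite(f"pics/{n}.png",im)
E
python3 snap.py w2
```

```text
[0.4674107  0.19382515 0.22064968] [ 9.97427569e-01  7.16782301e-02 -5.40865150e-04  4.28892859e-04] [-0.43  0.42 -0.03  1.91  0.02  0.82 -1.9 ]
```

View pics/w2.png

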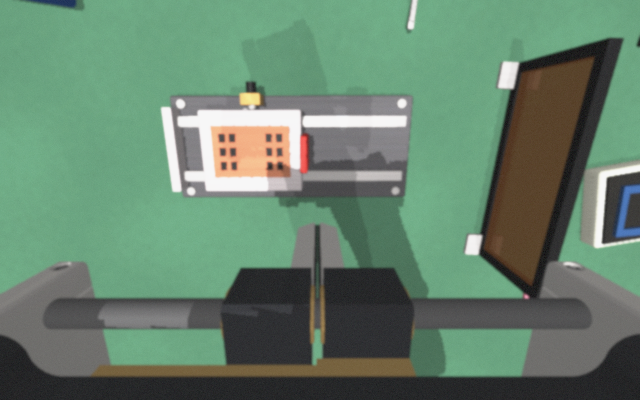

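```bash
cat >f3.py <<'E'
from h import *
import json
def strip(n):
    W=json.load(open(n+".json"));h=cv2.cvtColor(cv2.imread(f"pics/{n}.png"),cv2.COLOR_BGR2HSV)
    m=cv2.inRange(h,(5,90,120),(16,255,255));m=cv2.morphologyEx(m,cv2.MORPH_CLOSE,np.ones((9,9)))
    k,l,s,c=cv2.connectedComponentsWithStats(m)
    i=[j for j in range(1,k) if 60<s[j,2]<100 and 35<s[j,3]<70][0]
    q=cv2.boxPoints(cv2.minAreaRect(np.argwhere(l==i)[:,::-1].astype(np.float32)))+0.0
    ctr=q.mean(0); o=[]
    for a in q:
        d=a-ctr; o.append(("wrist",W,"s%d%d"%(1 if d[1]<0 else -1,1 if d[0]<0 else -1),*(a+np.sign(d)*.5)))
    mod=lambda p:{"s%d%d"%(a,b):place(p,[a*.03,b*.045,.056]) for a in(-1,1) for b in(-1,1)}
    p,r=fit(o,mod,[.5,.25,.14]); print(n,q.round(1).tolist(),p,np.degrees(p[2]),r.round(1).tolist()); return p
a=strip("w1");b=strip("w2");d=b-a;print("travel",np.hypot(*d[:2]),d, "dir",np.arctan2(-d[0],d[1]))
E
python3 f3.py
```

```text
w1 [[180.0, 159.0], [257.0, 159.0], [257.0, 205.0], [180.0, 205.0]] [0.50556138 0.21034016 0.10639644] 6.096067053122579 [[-1.3, -2.9], [-0.5, 0.0], [0.4, 2.8], [3.3, 0.1]]
w2 [[212.0, 127.0], [289.0, 127.0], [289.0, 176.0], [212.0, 176.0]] [0.49542449 0.27464594 0.12239636] 7.012794798851539 [[-1.9, -1.9], [-0.1, -0.2], [0.1, 1.9], [2.0, 0.3]]
travel 0.06509984479016692 [-0.01013689  0.06430578  0.01599992] dir 0.15634920688459544
```

Call:
{"name": "arm_command", "arguments": {
  "plan": [
    {"tx": -8, "ty": 45, "tz": 0, "turn": 0, "hand": 0.6},
    {"tx": -16, "ty": 90, "tz": 0, "turn": 0, "hand": 0.6},
    {"tx": -24, "ty": 135, "tz": 0, "turn": 0, "hand": 0.6},
    {"tx": -32, "ty": 180, "tz": 0, "turn": 0, "hand": 0.6},
    {"tx": -40, "ty": 225, "tz": 0, "turn": 0, "hand": 0.6}
  ]
}}

```text
t: 6.75
position: [0.4596, -0.0363, 0.221]
eef_rot: [0.997, 0.072, -0.0, 0.0]
ft_force: [1.3, -0.0, 0.1]
grip_width: 0.0373
grasp_force: 0.0
```

Call:
{"name": "arm_command", "arguments": {
  "plan": [
    {"tx": -8, "ty": 45, "tz": 0, "turn": 0, "hand": 0.6},
    {"tx": -16, "ty": 90, "tz": 0, "turn": 0, "hand": 0.6},
    {"tx": -24, "ty": 135, "tz": 0, "turn": 0, "hand": 0.6},
    {"tx": -32, "ty": 180, "tz": 0, "turn": -3, "hand": 0.6},
    {"tx": -40, "ty": 225, "tz": 0, "turn": -7, "hand": 0.6}
  ]
}}

```text
t: 7.25
position: [0.452, -0.2648, 0.2209]
eef_rot: [0.991, 0.134, -0.0, -0.0]
ft_force: [1.6, -0.2, 0.3]
grip_width: 0.0558
grasp_force: 0.0
```

Call:
{"name": "arm_command", "arguments": {
  "plan": [
    {"tx": 0, "ty": 0, "tz": 0, "turn": 0, "hand": 0.6},
    {"tx": 0, "ty": 0, "tz": 0, "turn": 0, "hand": 0.6},
    {"tx": 0, "ty": 0, "tz": 0, "turn": 0, "hand": 0.6},
    {"tx": 0, "ty": 0, "tz": 0, "turn": 0, "hand": 0.6},
    {"tx": 0, "ty": 0, "tz": 0, "turn": 0, "hand": 0.6}
  ]
}}

```text
t: 7.75
position: [0.4531, -0.2607, 0.2215]
eef_rot: [0.991, 0.134, 0.0, -0.0]
ft_force: [0.1, 0.7, 0.1]
grip_width: 0.0564
grasp_force: 0.0
```

```bash
python3 snap.py w3
```

```text
[ 0.45311871 -0.26071644  0.22151076] [ 9.90958200e-01  1.34170811e-01  2.76103033e-05 -1.97261189e-04] [ 0.46  0.44  0.01  1.86 -0.01  0.84 -0.83]
```

View pics/w3.png

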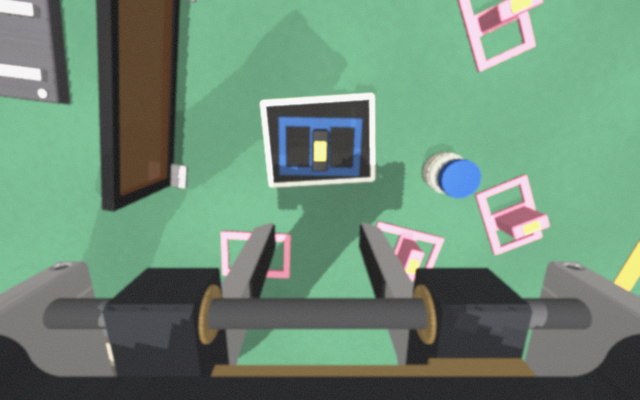

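The clamp plate's corners are at about (280,119), (360,117), (362,174) and (282,177), and the yellow patch is at (320,150). I'll fit this, using a blue mask.

```bash
cat >f4.py <<'E'
from h import *
import json
W=json.load(open("w3.json"));im=cv2.imread("pics/w3.png");h=cv2.cvtColor(im,cv2.COLOR_BGR2HSV)
m=cv2.inRange(h,(100,120,60),(125,255,255));m[:,400:]=0;m[:100]=0;m[190:]=0
q=cv2.boxPoints(cv2.minAreaRect(np.argwhere(m>0)[:,::-1].astype(np.float32)));ctr=q.mean(0)
o=[]
for a in q:
    d=a-ctr;o.append(("wrist",W,"c%d%d"%(1 if d[1]<0 else -1,1 if d[0]<0 else -1),*(a+np.sign(d)*.5)))
p,r=fit(o,clm,[.5,-.25,.26]);print(q.round(1).tolist(),p,np.degrees(p[2]),r.round(1).tolist())
y=cv2.inRange(h,(20,120,120),(35,255,255));y[:,400:]=0;y[:120]=0;y[180:]=0
hc=np.argwhere(y>0)[:,::-1].mean(0);print("patch",hc,"pred",proj("wrist",clm(p)["h"],W))
f=lambda v:proj("wrist",[v[0],v[1],.077],W)[0]-hc
print("patch pos",least_squares(f,[.5,-.25]).x)
E
python3 f4.py
```

```text
[[278.0, 117.0], [361.0, 117.0], [361.0, 175.0], [278.0, 175.0]] [ 0.49616115 -0.25275646  0.26995702] 15.467397858499353 [[0.2, 0.6], [-0.2, 0.6], [-2.4, -0.8], [2.2, -0.8]]
patch [325. 160.] pred [[319.78956644 150.40216314]]
patch pos [ 0.48762444 -0.26106653]
```

Call:
{"name": "arm_command", "arguments": {
  "plan": [
    {"tx": 22, "ty": 2, "tz": 30, "turn": 0, "hand": 0.6},
    {"tx": 43.5, "ty": 3.5, "tz": 65, "turn": 0, "hand": 0.6},
    {"tx": 43.5, "ty": 3.5, "tz": 100, "turn": 0, "hand": 0.6},
    {"tx": 43.5, "ty": 3.5, "tz": 120, "turn": 0, "hand": 0.6},
    {"tx": 43.5, "ty": 3.5, "tz": 120, "turn": 0, "hand": 0.6}
  ]
}}

```text
t: 8.3
position: [0.4938, -0.2523, 0.0988]
eef_rot: [0.991, 0.134, -0.002, -0.002]
ft_force: [-1.0, -0.2, -1.3]
grip_width: 0.0564
grasp_force: 0.0
```

Call:
{"name": "arm_command", "arguments": {
  "plan": [
    {"tx": 0, "ty": 0, "tz": 20, "turn": 0, "hand": 0.6},
    {"tx": 0, "ty": 0, "tz": 38, "turn": 0, "hand": 0.6},
    {"tx": 0, "ty": 0, "tz": 48, "turn": 0, "hand": 0.6},
    {"tx": 0, "ty": 0, "tz": 48, "turn": 0, "hand": 0.6},
    {"tx": 0, "ty": 0, "tz": 48, "turn": 0, "hand": 0.6}
  ]
}}

```text
t: 8.8
position: [0.4963, -0.2543, 0.0544]
eef_rot: [0.991, 0.133, 0.001, 0.0]
ft_force: [0.1, 0.4, 0.7]
grip_width: 0.0567
grasp_force: 0.0
```

```bash
python3 snap.py w4
```

```text
[ 0.49625865 -0.25430241  0.05443706] [9.91113937e-01 1.33013689e-01 6.03855940e-04 3.97227557e-04] [ 0.42  0.73  0.    1.91 -0.    0.5  -0.88]
```

View pics/w4.png

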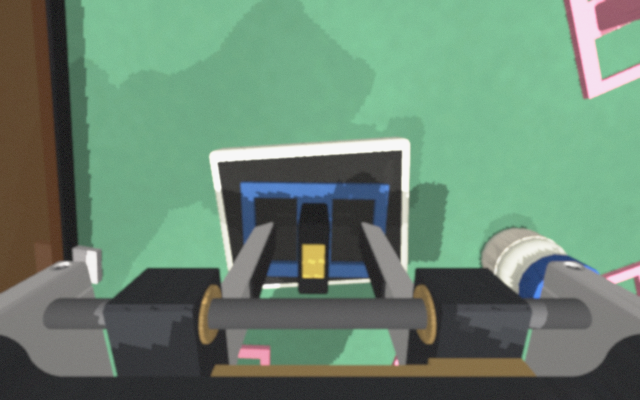

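The handle stands between the fingers, with its top patch at (313,261). Closing.

Call:
{"name": "arm_command", "arguments": {
  "plan": [
    {"tx": 0, "ty": 0, "tz": 0, "turn": 0, "hand": 0},
    {"tx": 0, "ty": 0, "tz": 0, "turn": 0, "hand": 0},
    {"tx": 0, "ty": 0, "tz": 0, "turn": 0, "hand": 0},
    {"tx": 0, "ty": 0, "tz": 0, "turn": 0, "hand": 0},
    {"tx": 0, "ty": 0, "tz": 0, "turn": 0, "hand": 0}
  ]
}}

```text
t: 9.35
position: [0.4955, -0.2539, 0.0535]
eef_rot: [0.991, 0.133, -0.0, -0.0]
ft_force: [-0.8, 0.7, 1.2]
grip_width: 0.0195
grasp_force: 0.7
```

Call:
{"name": "arm_command", "arguments": {
  "plan": [
    {"tx": 0, "ty": 0, "tz": 0, "turn": 0, "hand": 0},
    {"tx": 0, "ty": 0, "tz": -5, "turn": 0, "hand": 0},
    {"tx": 0, "ty": 0, "tz": -15, "turn": 0, "hand": 0},
    {"tx": 0, "ty": 0, "tz": -30, "turn": 0, "hand": 0},
    {"tx": 0, "ty": 0, "tz": -50, "turn": 0, "hand": 0}
  ]
}}

```text
t: 9.85
position: [0.495, -0.2539, 0.1039]
eef_rot: [0.991, 0.133, -0.001, -0.0]
ft_force: [-0.4, 0.0, -3.5]
grip_width: 0.018
grasp_force: 30.0
```

Call:
{"name": "arm_command", "arguments": {
  "plan": [
    {"tx": 0, "ty": 0, "tz": -30, "turn": 0, "hand": 0},
    {"tx": 0, "ty": 0, "tz": -60, "turn": 0, "hand": 0},
    {"tx": 0, "ty": 0, "tz": -95, "turn": 0, "hand": 0},
    {"tx": 0, "ty": 0, "tz": -130, "turn": 0, "hand": 0},
    {"tx": 0, "ty": 0, "tz": -145, "turn": 0, "hand": 0}
  ]
}}

```text
t: 10.35
position: [0.4969, -0.2548, 0.2526]
eef_rot: [0.991, 0.133, 0.002, 0.002]
ft_force: [0.5, -0.0, -2.0]
grip_width: 0.0179
grasp_force: 30.0
```

Call:
{"name": "arm_command", "arguments": {
  "plan": [
    {"tx": 7, "ty": -25, "tz": 0, "turn": 0, "hand": 0},
    {"tx": 16, "ty": -60, "tz": 0, "turn": 0, "hand": 0},
    {"tx": 26, "ty": -97, "tz": 0, "turn": 0, "hand": 0},
    {"tx": 36, "ty": -134, "tz": 0, "turn": 0, "hand": 0},
    {"tx": 46, "ty": -170, "tz": 0, "turn": 0, "hand": 0}
  ]
}}

```text
t: 10.85
position: [0.4947, -0.0765, 0.2492]
eef_rot: [0.991, 0.133, 0.0, 0.0]
ft_force: [0.5, -0.2, -2.5]
grip_width: 0.0179
grasp_force: 30.0
```

Call:
{"name": "arm_command", "arguments": {
  "plan": [
    {"tx": 9, "ty": -34, "tz": 0, "turn": 0, "hand": 0},
    {"tx": 18, "ty": -68, "tz": 0, "turn": 0, "hand": 0},
    {"tx": 28, "ty": -102, "tz": 0, "turn": 0, "hand": 0},
    {"tx": 37, "ty": -136, "tz": 0, "turn": 0, "hand": 0},
    {"tx": 46, "ty": -170, "tz": 0, "turn": 0, "hand": 0}
  ]
}}

```text
t: 11.35
position: [0.4943, 0.0993, 0.2492]
eef_rot: [0.991, 0.133, 0.0, 0.0]
ft_force: [0.4, 0.3, -2.1]
grip_width: 0.0181
grasp_force: 30.0
```

Call:
{"name": "arm_command", "arguments": {
  "plan": [
    {"tx": 9, "ty": -34, "tz": 0, "turn": 2, "hand": 0},
    {"tx": 18, "ty": -68, "tz": 0, "turn": 4, "hand": 0},
    {"tx": 28, "ty": -102, "tz": 0, "turn": 6, "hand": 0},
    {"tx": 37, "ty": -140, "tz": 0, "turn": 7, "hand": 0},
    {"tx": 46, "ty": -165, "tz": 0, "turn": 7, "hand": 0}
  ]
}}

```text
t: 11.85
position: [0.4944, 0.2726, 0.2491]
eef_rot: [0.997, 0.073, 0.0, -0.001]
ft_force: [-0.1, 0.6, -1.9]
grip_width: 0.0182
grasp_force: 30.0
```

Call:
{"name": "arm_command", "arguments": {
  "plan": [
    {"tx": 0, "ty": 0, "tz": 0, "turn": 0, "hand": 0},
    {"tx": 0, "ty": 0, "tz": 0, "turn": 0, "hand": 0},
    {"tx": 0, "ty": 0, "tz": 0, "turn": 0, "hand": 0},
    {"tx": 0, "ty": 0, "tz": 0, "turn": 0, "hand": 0},
    {"tx": 0, "ty": 0, "tz": 0, "turn": 0, "hand": 0}
  ]
}}

```text
t: 12.35
position: [0.4958, 0.2683, 0.2487]
eef_rot: [0.997, 0.071, 0.0, 0.0]
ft_force: [0.1, -0.2, -2.0]
grip_width: 0.0177
grasp_force: 30.0
```

```bash
python3 snap.py w5
```

```text
[0.49582491 0.26826656 0.24869838] [9.97453591e-01 7.13182590e-02 7.24833448e-05 1.87684135e-04] [-0.51  0.47 -0.05  1.72  0.03  0.95 -2.  ]
```

View pics/w5.png

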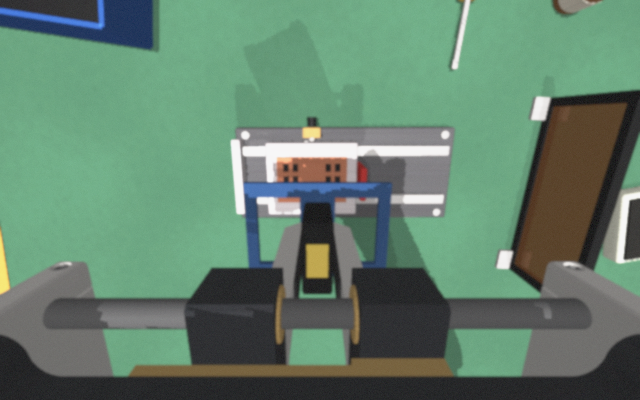

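The clamp hangs square in the fingers, with its far edge from (245,184) to (391,184). The strip's +x edge spans about (277,157) to (347,157). Now I'll compute the offsets.

```bash
python3 - <<'E'
from h import *
import json
W=json.load(open("w5.json"));P=np.array(W["position"]);R=Ro.from_quat(W["eef_rot"]).as_matrix()
inv=lambda px,z:least_squares(lambda v:proj("wrist",[v[0],v[1],z],W)[0]-px,P[:2]).x
im=cv2.imread("pics/w5.png")
yaw=.1455;ux=np.array([np.cos(yaw),np.sin(yaw)])
a=inv((276.5,157),.056);b=inv((347.5,157),.056);print("strip c",(a+b)/2-.03*ux,np.linalg.norm(a-b),"yaw",np.arctan2(-(a-b)[0],(a-b)[1]))
z=P[2]-.0185
a=inv((245,184),z);b=inv((391,184),z);c=(a+b)/2-.035*ux
print("clamp-TCP in tool xy",(R.T@np.r_[c-P[:2],0])[:2],np.linalg.norm(a-b),"yaw",np.arctan2(-(a-b)[0],(a-b)[1]))
cr=lambda x,y,w,h:cv2.resize(im[y:y+h,x:x+w],None,fx=4,fy=4,interpolation=cv2.INTER_CUBIC)
cv2.imwrite("pics/w5c.png",cr(225,115,200,110))
E
```

```text
strip c [0.49527086 0.27364664] 0.08952767249217233 yaw 0.14319345865781344
clamp-TCP in tool xy [4.54367908e-05 1.35161617e-03] 0.09750348366404023 yaw 0.14307009815856817
```

View pics/w5c.png

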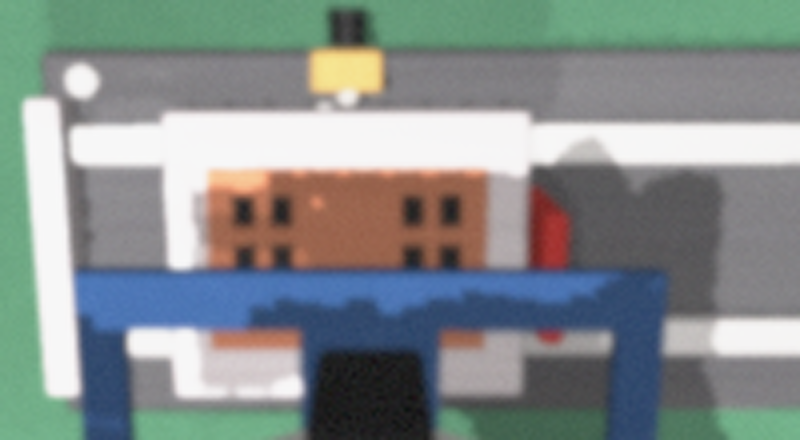

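Call:
{"name": "arm_command", "arguments": {
  "plan": [
    {"tx": 0.5, "ty": -7, "tz": 30, "turn": 0, "hand": 0},
    {"tx": 0.5, "ty": -7, "tz": 65, "turn": 0, "hand": 0},
    {"tx": 0.5, "ty": -7, "tz": 100, "turn": 0, "hand": 0},
    {"tx": 0.5, "ty": -7, "tz": 130, "turn": 0, "hand": 0},
    {"tx": 0.5, "ty": -7, "tz": 142, "turn": 0, "hand": 0}
  ]
}}

```text
t: 12.9
position: [0.4936, 0.2751, 0.1039]
eef_rot: [0.997, 0.072, -0.002, 0.001]
ft_force: [0.1, -0.5, -1.8]
grip_width: 0.0181
grasp_force: 30.0
```

Call:
{"name": "arm_command", "arguments": {
  "plan": [
    {"tx": 0, "ty": 0, "tz": 0, "turn": 0, "hand": 0},
    {"tx": 0, "ty": 0, "tz": 0, "turn": 0, "hand": 0},
    {"tx": 0, "ty": 0, "tz": 0, "turn": 0, "hand": 0},
    {"tx": 0, "ty": 0, "tz": 0, "turn": 0, "hand": 0},
    {"tx": 0, "ty": 0, "tz": 0, "turn": 0, "hand": 0}
  ]
}}

```text
t: 13.4
position: [0.4956, 0.2768, 0.1075]
eef_rot: [0.997, 0.072, 0.001, -0.0]
ft_force: [-0.7, -0.6, -2.1]
grip_width: 0.0182
grasp_force: 30.0
```

```bash
python3 - <<'E'
from h import *
s=telemetry.get_state();P=s["position"];print(P,s["eef_rot"])
yaw=np.arctan2(*Ro.from_quat(s["eef_rot"]).as_matrix()[[1,0],0])
p=[*P[:2],yaw]
ims=[]
for n,(x,y) in {"scene":(330,90),"side":(270,80)}.items():
    im=optics.read_camera(n)[...,::-1];c=cv2.resize(im[y:y+75,x:x+66],None,fx=6,fy=6,interpolation=cv2.INTER_CUBIC)
    for dz,col in ((0,(0,255,0)),):
        for X in (place(p,[[a*.035,b*.05,P[2]-.0235] for a,b in((1,1),(1,-1),(-1,-1),(-1,1))]),place([.4953,.2755,.1455],[[a*.03,b*.045,.056] for a,b in((1,1),(1,-1),(-1,-1),(-1,1))])):
            q=((proj(n,X)-(x,y)+.5)*6).astype(np.int32);cv2.polylines(c,[q],True,col,1)
    ims.append(c)
cv2.imwrite("pics/c6.png",np.hstack(ims))
E
```

```text
[0.49562997 0.27680072 0.10748618] [ 9.97388844e-01  7.22124214e-02  8.36776203e-04 -4.00955257e-04]
```

View pics/c6.png

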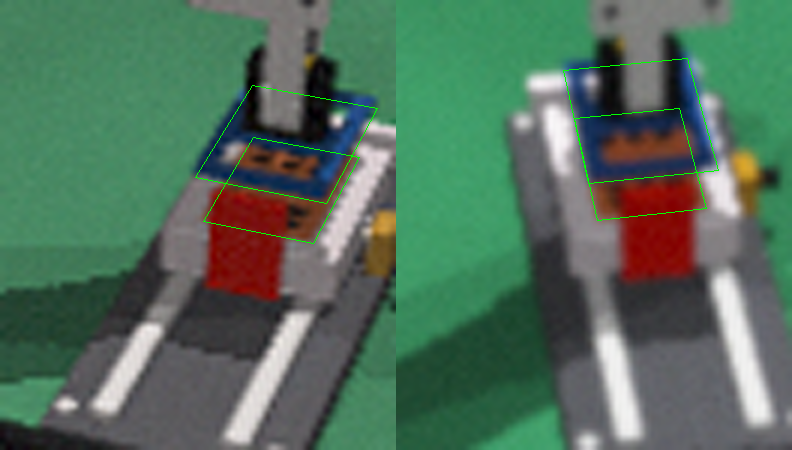

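The overlay matches: the clamp is level above the strip, at the height I computed. Final small descent.

Call:
{"name": "arm_command", "arguments": {
  "plan": [
    {"tx": 0, "ty": 1, "tz": 4, "turn": 0, "hand": 0},
    {"tx": 0, "ty": 1, "tz": 9, "turn": 0, "hand": 0},
    {"tx": 0, "ty": 1, "tz": 14, "turn": 0, "hand": 0},
    {"tx": 0, "ty": 1, "tz": 17, "turn": 0, "hand": 0},
    {"tx": 0, "ty": 1, "tz": 18, "turn": 0, "hand": 0}
  ]
}}

```text
t: 14.0
position: [0.4949, 0.2753, 0.0878]
eef_rot: [0.997, 0.072, -0.001, 0.0]
ft_force: [0.6, -0.2, -1.5]
grip_width: 0.0176
grasp_force: 30.0
```

Call:
{"name": "arm_command", "arguments": {
  "plan": [
    {"tx": 0, "ty": 0, "tz": 0, "turn": 0, "hand": 0},
    {"tx": 0, "ty": 0, "tz": 0, "turn": 0, "hand": 0},
    {"tx": 0, "ty": 0, "tz": 0, "turn": 0, "hand": 0},
    {"tx": 0, "ty": 0, "tz": 0, "turn": 0, "hand": 0},
    {"tx": 0, "ty": 0, "tz": 0, "turn": 0, "hand": 0}
  ]
}}

```text
t: 14.5
position: [0.4953, 0.2755, 0.0886]
eef_rot: [0.997, 0.072, 0.0, -0.0]
ft_force: [0.1, -0.8, -2.4]
grip_width: 0.0178
grasp_force: 30.0
```

```bash
python3 snap.py w7
```

```text
[0.49528722 0.27551085 0.08863908] [ 9.97388061e-01  7.22290494e-02  1.32399448e-04 -4.77370179e-05] [-0.53  0.68 -0.04  1.87  0.05  0.59 -2.03]
```

View pics/w7.png

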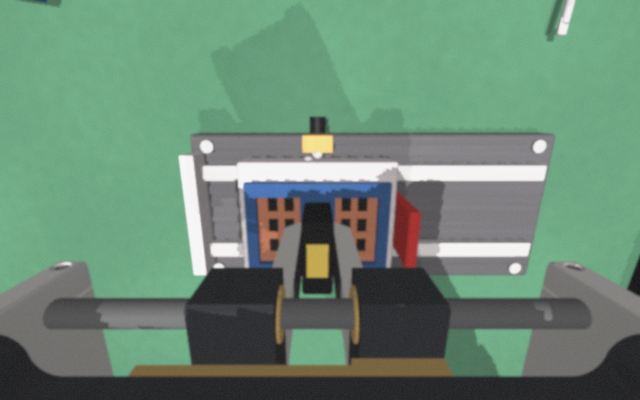

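The dies sit symmetrically in both windows: columns 272/290 and 346/364, against windows spanning 257–378. One numeric check of the across direction, then I'll hand in.

```bash
python3 - <<'E'
from h import *
import json
W=json.load(open("w7.json"));P=np.array(W["position"]);g=cv2.imread("pics/w7.png")
p=[P[0],P[1],.1445]
print("clamp edge row (183 seen)",proj("wrist",place(p,[.035,0,P[2]-.0185]),W).round(1),
 "block edge row(~162)",proj("wrist",place([.4953,.2755,.1455],[.047,0,.055]),W).round(1),
 "middle die row(222)",proj("wrist",place([.4953,.2755,.1455],[0,.03,.056]),W).round(1))
E
```

```text
clamp edge row (183 seen) [[316.2 184.1]] block edge row(~162) [[316.2 162.8]] middle die row(222) [[276.1 225.5]]
```

```bash
python3 -c "
from rig import job
print(job.finish_job())"
```

```text
the job is handed in; nothing more can be done
None
```

I pushed the slide to its hard stop (past the detent's roughly 7 N resistance), carried the clamp over the guard, and handed the job in with it held level and square over the strip, about 9 mm above it and centred to within about 3 mm by the cameras; no verdict was returned.

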